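# Weigh a bowl on the hand spring balance

### The job

Weigh the blue bowl in its wire basket with the hand spring balance: take the balance by its orange T-handle off the forked stand, catch its hook under the raised kink in the middle of the basket's red bail, and raise it smoothly, without jerking the slide out to its stop. Finish while holding the balance upright in the air, the basket hanging from its hook level and still, a good 3 cm clear of the table, so that the weight can be read. The gripper touches neither basket nor bowl, the bowl stays in the basket, and everything else on the table is left where it stands.

Things in the scene. Friction and masses are not known exactly. Their poses are not given: they have to be found in the camera images.
- stand: Grey bench stand, fixed. Origin on the table under the hanging balance. Base 180 x 130 x 12 mm, two 12 mm posts at x = +74 mm, y = +-36 mm; a prong (12 mm wide) runs from each to x = -28 mm, tops at z = 200 mm, with lips 8 mm high at x = +-25 mm (44 mm free between) that keep the handle on. Fork open at -x: lift the balance 15 mm or more, draw it out along -x. Nothing is above 208 mm.
- balance: Hand spring balance, loose, 0.16 kg, hanging upright in the fork with the stand's yaw (within 0.05 rad). Origin: centre of the underside of its orange T-handle, on the tube's axis; z up. Tube 26 mm diameter (collar 31 mm at its top) down to z = -85 mm; below it the sprung rod and the hook, which opens towards the balance's +x.
- handle (a point): Centre of the orange T-handle, 11 mm above the balance's origin: a bar 100 mm long along the balance's y, 18 mm thick along its x, 22 mm high; to be gripped across its x at the middle.
- slide (a joint): How far the sprung graduated rod with the hook is drawn down out of the tube: 0 m at no load, stop at 0.050 m. Spring 200 N/m (5 mm per newton, 49 mm per kg), lightly damped. The basket with the bowl draws it out about 22 to 34 mm.
- hook_seat (a point): Inside bottom of the steel hook (6 mm wire), on the tube axis; moves with the slide. At slide 0 it is 140 mm below the balance's origin, 151 mm below the handle's centre; its lowest point 6 mm lower. It lies in the balance's x-z plane: back at x = -18 mm, tip at x = +22 mm, 21 mm above hook_seat; above the tip the mouth is open 26 mm high, up to the rod's end collar (radius 10 mm).
- basket: White wire basket, loose, 150 (x) x 130 (y) mm, rim 45 mm high, 0.20 kg; origin: centre of its underside; z up. A fixed red wire bail (6 mm thick) stands in its y-z plane: from y = +-65 mm at the rim to 103 mm high at y = +-45 mm, 113 mm at y = +-10 mm, then a kink up to 125 mm (wire centre) at y = 0. The hook goes under it along the basket's x.
- bail_seat (a point): Underside of the kink in the middle of the bail, 122 mm above the basket's origin, where the hook belongs.
- bowl: Blue glazed bowl, loose, 108 mm across the rim, 46 mm high, 0.28 to 0.49 kg, standing in the basket, its rim 50 mm above the table. Origin: centre of its foot.
- canister: Bystander: cream ceramic canister, 117 mm across, 150 mm high. Origin: centre of its underside.
- plates: Bystander: stack of white plates, 170 mm across, 48 mm high. Origin: centre of its underside.
- mug: Bystander: white mug, 80 mm across, 90 mm high. Origin: centre of its underside.
- tape: Bystander: yellow tape measure case, 62 x 62 x 32 mm. Origin: centre of its underside.
- tiles: Bystander: pile of three sample tiles, 100 x 100 x 24 mm. Origin: centre of its underside.
There are look-alikes about, which are no part of the job. Leave any yellow look-alike of the stand alone.

How it is judged (in metres and radians):
On the way, in this order (a step that is already met when the one before it is completed fails the run):
1. the balance is taken off the stand by the gripper (contact force between balance and the fingers above 1 N and contact force between balance and stand below 0.05 N and distance of balance from where it was at the start of the episode above 0.03 m), for 0.2 s.
2. the hook has caught the bail and its load draws the slide out (value of joint slide above 0.01 m and contact force between balance and basket above 1.5 N and distance between hook_seat and bail_seat below 0.012 m), for 0.05 s.
At the end, for the whole second after the job is handed in: The fingers still grip the balance, upright (0.12 rad), off the stand; the basket, bowl inside, hangs only by its bail kink in the hook (10 mm), 25 mm or more above the table, level (0.14 rad), still (0.03 m/s, 0.3 rad/s); slide out 18 to 45 mm, steady; bystanders moved under 20 mm (height (world z) of basket above 0.025 m and angle between basket's own z axis and vertical below 0.14 rad and angle between balance's own z axis and vertical below 0.12 rad and value of joint slide between 0.018 and 0.045 m and velocity of joint slide between -0.01 and 0.01 m/s and distance between hook_seat and bail_seat below 0.01 m and contact force between balance and basket above 3 N and contact force between balance and the fingers above 3 N and contact force between each of balance, basket and stand below 0.05 N and contact force between each of basket, bowl and the arm below 0.05 N and contact force between each of basket, bowl and the fingers below 0.05 N and horizontal distance between bowl and basket below 0.025 m and z of bowl in the frame of basket below 0.015 m and linear speed of basket below 0.03 m/s and angular speed of basket below 0.3 rad/s and distance of each of canister, plates, mug, tape, tiles from where it was at the start of the episode below 0.02 m); the arm keeps its last pose, push and grip.
It fails at once if the slide is jerked out to its stop (value of joint slide above 0.049 m).
It fails at once if the basket is tipped (angle between basket's own z axis and vertical above 0.4 rad).
It fails at once if the gripper takes hold of or pushes the basket or the bowl (contact force between any of basket, bowl and the fingers above 2 N or contact force between any of basket, bowl and the arm above 2 N).
It fails at once if a bystander is disturbed (distance of any of canister, plates, mug, tape, tiles from where it was at the start of the episode above 0.03 m).
It also fails if it takes over 58 s, if anything falls off the work surface, if the arm or the gripper's body presses on something with over 40 N, if the wrist force passes 120 N, or if a joint passes its speed limit or range.

### The arm

A 6-joint arm with a two-finger parallel gripper is mounted at the origin on the work surface. World frame = base frame: x ahead of the robot, y to its left, z up, the work surface at z = 0. Lengths are in mm, angles in rad, forces in N, time in s.
With the tool pointing down it reaches from about 275 to 750 mm from the base axis. Payload 10.2 kg.
Tool frame: the origin (TCP) lies between the finger pads; the fingertips stand 19 mm ahead of it and the grasp point (between the pads) is the TCP; z points along the fingers, y is the line along which they close (so a half turn about z gives the same grasp; the last joint's range is limited). The gripper opens to 85 mm and grips with 20 to 120 N. Pads are 22 mm wide; open, the fingers measure 114 mm over their backs; the gripper's body (76 mm by 85 mm) begins 54 mm behind the grasp point. The pads swing forward as they close: fully open they stand 13 mm farther back than shut.
Start: joints at [-1.411, 0.313, 1.498, -0, 1.331, -0.223], TCP at [196.086, -487.013, 250.294] pointing down, gripper open.
Joint ranges: [-2.94, 2.94], [-0.97, 2.17], [0.19, 2.56], [-1.23, 4.37], [0.02, 3.11], [-2.88, 2.88]. Speed limits (rad/s): [2.39, 2.39, 3.01, 3.14, 3.14, 3.14].

### API

Orientations are given as a unit quaternion [w, x, y, z].
In Python, from rig import sense, capture, finish_job gives the robot as it stands. The module is installed in compiled form; this text tells all that it offers.
- The arm moves only by the tool move_arm, never from a script. Its argument "moves" is a list of rows, each an object with "turn": the turn, a rotation vector about the tool's x, y, z in rad, a list of three; "translation": the shift along the tool's x, y, z in mm, a list of three; "hand": the opening, from 0 (shut) to 1 (fully open). In form: [{"turn": [wx, wy, wz], "translation": [x, y, z], "hand": hand}, ...]. A call has 1 to 10 rows; each row shifts and turns the commanded pose from where the row before left it, along the tool's axes as they then stand; what a row does not reach is not made up. A row lasts 1/12 s, in which the tool goes at most 41.7 mm and 7.16 degrees, less where a joint would pass 70% of its speed; a pose out of reach is approached as far as the arm can. A call with a gripper value outside its range is refused whole. The fingers move at their own pace and stop on an object; "grip_force" is the grip in N (left out, the last holds). Time passes only in rows, so rows that do not move let the fingers close. It gives the time, the measured TCP pose, the force, the opening and the grip force at its end, in the units of the state.
- sense(): the state, without advancing time (a new reading comes with each control period).
- capture(name): name is "scene" or "top" or "wrist"; returns a dict with "image" (420x560x3 uint8, blue, green, red), "z_map" (420x560 float32, mm along the optical axis (not along the pixel's ray), 0 where there is no reading), "vertical_fov" (degrees; the focal length in pixels is half the picture's height over the tangent of half this angle, whatever the lens; pixels are square), "cx", "cy" (the principal point, pixels), "k1" (the pictures are not rectified: a ray, as slopes to the right and down, at radius r is drawn at 1 + k1 r^2 times it, then the intrinsics apply), "R" (3x3) and "t" (3): a world point X has camera coordinates R X + t; the wrist camera has in their place "T_tool_cam" (4x4, takes a point from camera to tool coordinates, whose origin is the TCP and whose axes are the flange's). Camera axes: x right, y down, z forward; pixel columns grow to the right and rows downward; lengths in mm; the calibration is good to about 2 mm. A picture is of the moment at which its call begins: read the wrist's pose just before it.
- finish_job(): hands the job in; it is judged then, once.
The state is a dict: "time_s": time; "joints": joint angles; "dq": joint speeds; "tau": joint torques, N m; "eef_pos": TCP position; "ee_rot": TCP orientation; "force": force on the tool from outside, world axes, zero at the start; "wrist_torque": the same for the moment, N m; "grip_width": opening from 0.0 (shut) to 1.0 (fully open); "grip_force": force on a finger pad.
Only numpy, scipy, OpenCV 4.12 (cv2) and the standard library are available. Lean on these libraries where they do the work, as an engineer would, in place of code of your own. Each camera call takes 0.05 s, during which the arm holds its last target. There are 200 camera calls.

## Working session

There is one attempt and no reset: what is moved stays moved. The work goes in short steps, Python scripts to look and compute and a tool call to move; the robot and the scene stay as the last step left them, time stands still between calls to the robot, and variables do not carry over. Pictures are saved under pics/ and viewed, at most 12 in all, crops included, and the job is handed in when it is done.

Besides the shell and the picture viewer there is one more tool, called after ">>>" in YAML: its name, and indented under it one key for each argument. move_arm: Moves the arm, as the interface text tells. Its arguments: {"type":"object","properties":{"moves":{"type":"array","items":{"type":"object","properties":{"turn":{"type":"array","items":{"type":"number"}},"translation":{"type":"array","items":{"type":"number"}},"hand":{"type":"number"}}}},"grip_force":{"type":"number"}},"required":["moves"]}

```bash
mkdir -p pics
cat > h.py <<'E'
import numpy as np, cv2
from rig import sense, capture, finish_job
from scipy.spatial.transform import Rotation as Ro
def cam(c, s=None):
    f=210/np.tan(np.radians(c["vertical_fov"])/2)
    if "R" in c: R=np.array(c["R"]);t=np.array(c["t"]); Rw=R.T; o=-R.T@t
    else:
        T=np.array(c["T_tool_cam"]);q=s["ee_rot"];Rt=Ro.from_quat([q[1],q[2],q[3],q[0]]).as_matrix()
        Rw=Rt@T[:3,:3]; o=Rt@T[:3,3]+np.array(s["eef_pos"])
    return f,Rw,o
def slopes(c,uv,f):
    K=np.array([[f,0,c["cx"]],[0,f,c["cy"]],[0,0,1]])
    d=(np.asarray(uv,float).reshape(-1,2)-[c["cx"],c["cy"]])/f
    r=np.linalg.norm(d,axis=1,keepdims=True); x=r.copy()
    for _ in range(30): x=r/(1+c["k1"]*x**2)
    return d*np.where(r>0,x/np.maximum(r,1e-9),1)
def rays(c,uv,s=None):
    f,Rw,o=cam(c,s); p=slopes(c,uv,f); return o,np.c_[p,np.ones(len(p))]@Rw.T
def onplane(c,uv,z,s=None):
    o,d=rays(c,uv,s); return o+d*((z-o[2])/d[:,2:3])
def cloud(c,s=None):
    v,u=np.mgrid[0:420,0:560]; o,d=rays(c,np.c_[u.ravel(),v.ravel()],s)
    return (o+d*c["z_map"].reshape(-1,1)).reshape(420,560,3)
def tri(a,b):
    (o1,d1),(o2,d2)=a,b; d1=d1[0];d2=d2[0]
    k=np.linalg.lstsq(np.c_[d1,-d2],o2-o1,rcond=None)[0]
    p,q=o1+d1*k[0],o2+d2*k[1]; return (p+q)/2,np.linalg.norm(p-q)
E
python3 - <<'E'
from h import *
s=sense();print(s)
for n in("scene","top"):
    c=capture(n);cv2.imwrite(f"pics/{n}0.png",c["image"]);np.savez(f"{n}0.npz",**c);print(n,cam(c))
E
```

```text
{'time_s': 0.0, 'joints': array([-1.41139940e+00,  3.13472538e-01,  1.49841862e+00, -6.47958995e-06,
        1.33098408e+00, -2.23422373e-01]), 'dq': array([ 0.00116752,  0.00099299,  0.00130954, -0.00030305, -0.00097591,
        0.00105925]), 'tau': array([-1.20932593e-03, -4.12266147e+01, -2.59745497e+01, -2.06455156e-04,
        4.16921495e-03, -9.66195614e-06]), 'eef_pos': array([ 196.04729809, -486.78277013,  249.73047096]), 'ee_rot': array([-6.41066929e-04,  9.81736686e-01,  1.90243709e-01,  1.73811107e-05]), 'force': array([-0.41231223, -0.13607009, -0.87509597]), 'wrist_torque': array([ 0.03058123, -0.01522923, -0.01935349]), 'grip_force': 0.0, 'grip_width': 0.9987255044541972}
scene (np.float64(533.3537232006847), array([[-0.72957632,  0.41719719, -0.54190857],
       [ 0.68356592,  0.46958641, -0.55877208],
       [ 0.02135475, -0.77809711, -0.6277809 ]]), array([1297.06171727,  789.50960678, 1035.12212982]))
top (np.float64(538.968655705518), array([[-0.01501343, -0.99516316,  0.09708182],
       [-0.99987605,  0.01540283,  0.00326285],
       [-0.0047424 , -0.0970208 , -0.99527106]]), array([ 399.51724827,    4.44578477, 1569.28855706]))
```

View pics/scene0.png

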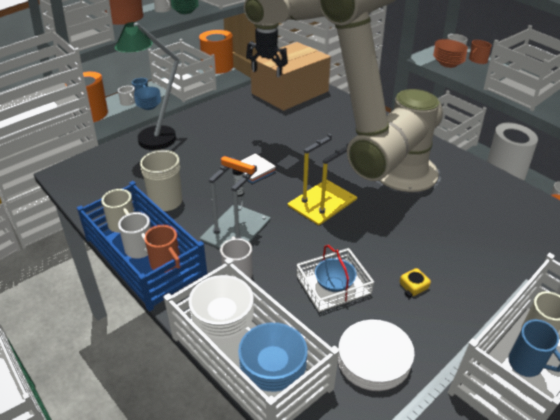

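View pics/top0.png

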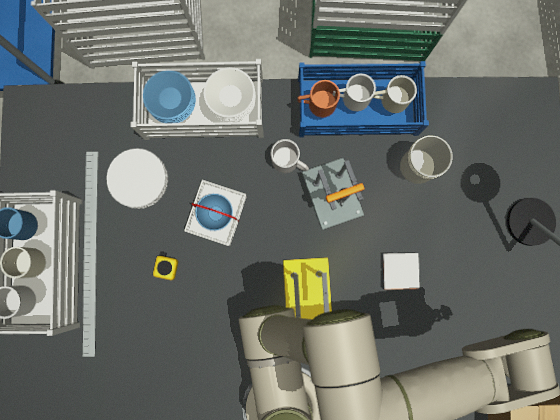

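The scene view shows the grey stand with the orange handle at about (238,165), the basket with its red bail at (335,270), and the yellow decoy stand at (322,200). In the top view the handle is at (346,193), the basket at (215,212), the mug at (287,153) and the canister at (427,157).

```bash
cat > m.py <<'E'
from h import *
C={n:dict(np.load(f"{n}0.npz")) for n in("scene","top")}
for c in C.values():
    for k in("cx","cy","k1","vertical_fov"): c[k]=float(c[k])
def mask(c,lo,hi,box):
    h=cv2.cvtColor(c["image"],cv2.COLOR_BGR2HSV);m=cv2.inRange(h,lo,hi);z=np.zeros_like(m);u0,v0,u1,v1=box;z[v0:v1,u0:u1]=m[v0:v1,u0:u1];return z
B={"scene":(210,145,270,185),"top":(315,170,380,215)}
R={}
for n,c in C.items():
    m=mask(c,(5,150,100),(20,255,255),B[n]);p=np.argwhere(m)[:,::-1];r=cv2.minAreaRect(p.astype(np.float32));b=cv2.boxPoints(r);
    print(n,len(p),p.mean(0),r); R[n]=p.mean(0)
    P=cloud(c)[m>0]; P=P[np.abs(P[:,2]-np.median(P[:,2]))<20]
    t=P[P[:,2]>np.percentile(P[:,2],60)];print("depth mean",P.mean(0),"top z",np.percentile(P[:,2],[10,50,90]))
    q=P[:,:2]-P[:,:2].mean(0);w=np.linalg.svd(q,full_matrices=False)[2][0];print("dir",w,np.degrees(np.arctan2(w[1],w[0])),"ext",np.ptp(q@w))
print("handle",tri(rays(C["scene"],R["scene"]),rays(C["top"],R["top"])))
B={"scene":(310,235,365,310),"top":(180,195,245,230)}
for n,c in C.items():
    m=mask(c,(0,130,70),(6,255,255),B[n])|mask(c,(172,130,70),(180,255,255),B[n]);p=np.argwhere(m)[:,::-1];print(n,len(p),p.mean(0),cv2.minAreaRect(p.astype(np.float32)))
    P=cloud(c)[m>0];print("bail z pct",np.percentile(P[:,2],[5,50,95,99]));
    if n=="top":
        k=P[(P[:,2]>85)&(P[:,2]<140)];w=np.linalg.svd(k[:,:2]-k[:,:2].mean(0),full_matrices=False)[2][0];print("bail dir",w,k.mean(0),len(k),"ends",k[np.argmax(k[:,1])],k[np.argmin(k[:,1])])
    cv2.imwrite(f"pics/m_{n}.png",m)
# stand: grey pixels of prongs by height
for n,c in C.items():
    P=cloud(c);sel=(P[...,2]>185)&(P[...,2]<215)&(P[...,0]>250)&(P[...,0]<800)&(P[...,1]<0)&(P[...,1]>-450)
    h=cv2.cvtColor(c["image"],cv2.COLOR_BGR2HSV);sel&=h[...,1]<70;k,l,st,ce=cv2.connectedComponentsWithStats(sel.astype(np.uint8))
    for i in range(1,k):
        if st[i,4]>15: 
            Q=P[l==i];w=cv2.minAreaRect(Q[:,:2].astype(np.float32));print(n,st[i],w)
E
python3 m.py
python3 - <<'E'
import cv2
c=cv2.imread('pics/scene0.png');t=cv2.imread('pics/top0.png')
import numpy as np
a=[cv2.resize(x,(400,300),interpolation=cv2.INTER_CUBIC) for x in (c[145:250,190:330],c[225:330,280:420],t[140:245,280:420],t[160:265,150:290])]
cv2.imwrite('pics/crops.png',np.vstack([np.hstack(a[:2]),np.hstack(a[2:])]))
E
```

```text
scene 295 [236.8        164.67457627] ((237.15000915527344, 164.55001831054688), (34.78505325317383, 9.170605659484863), 18.434947967529297)
depth mean [ 590.00061657 -153.9331742   216.30039508] top z [206.91686305 218.01975415 223.35057682]
dir [-0.33058082  0.94377768] 109.30403296438668 ext 102.16958117386848
top 169 [344.52662722 192.00591716] ((344.6357421875, 192.380126953125), (7.601202011108398, 39.553157806396484), 70.34617614746094)
depth mean [ 583.43584016 -159.15103345  221.2658858 ] top z [217.3893318  221.88394199 225.67169105]
dir [ 0.34074503 -0.94015574] -70.07772796377179 ext 100.02736484830211
handle (array([ 585.65155125, -160.36274215,  211.31280417]), np.float64(0.1484117986645893))
scene 109 [337.75229358 259.81651376] ((338.6130676269531, 264.7323303222656), (46.8223762512207, 13.83720588684082), 55.92280578613281)
bail z pct [ 56.30925842 106.16635551 123.47803775 127.83121036]
top 83 [212.79518072 210.22891566] ((215.09239196777344, 211.21612548828125), (49.0030517578125, 2.5209150314331055), 18.034284591674805)
bail z pct [ 28.7204958  109.84951345 125.74
[... 909 characters left out ...]
67.2139663696289, 13.473620414733887), 18.280759811401367)
top [355 191   9  11  52] ((575.3845825195312, -197.1569366455078), (21.444652557373047, 16.909299850463867), 16.137487411499023)
top [341 195  10   6  26] ((571.2699584960938, -164.60438537597656), (6.932987689971924, 23.49102783203125), 18.643449783325195)
top [329 201   8  10  44] ((552.345703125, -130.54476928710938), (19.587474822998047, 12.930221557617188), 18.66046905517578)
top [322 273   7  39 180] ((333.89208984375, -105.99504852294922), (95.93501281738281, 11.023027420043945), 2.6038496494293213)
top [294 274   6  44 156] ((326.85113525390625, -33.78230667114258), (107.09979248046875, 9.128859519958496), 2.619396686553955)
```

View pics/crops.png

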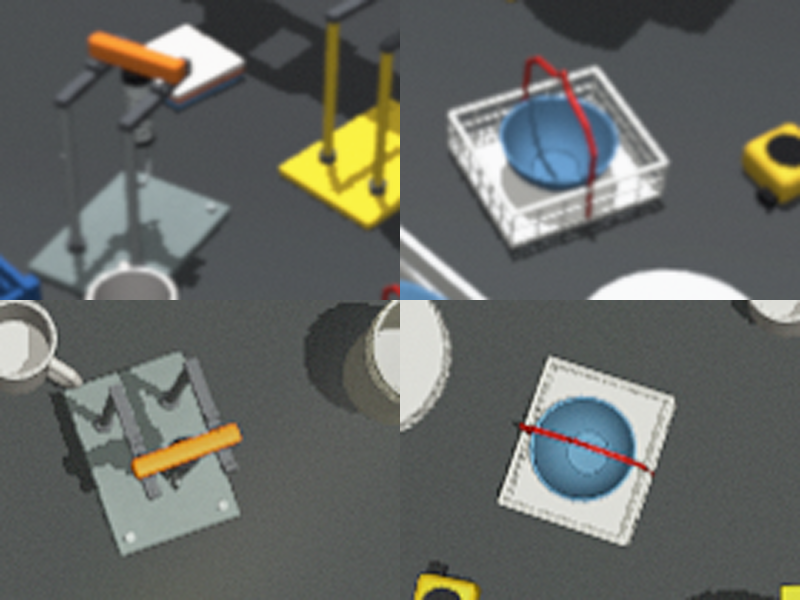

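The crops show the handle lying across the prongs. The fork opens towards the robot (lower left in the top view), the stand's yaw is about 19°, and the bail lies at about 71°, so the basket's yaw is about -19°.

>>> move_arm:
  moves:
    - {"turn": [0,0,-0.12],"translation": [0,0,-4],"hand": 1}
    - {"turn": [0,0,-0.12],"translation": [0,0,-4],"hand": 1}
    - {"turn": [0,0,-0.12],"translation": [0,0,-4],"hand": 1}
    - {"turn": [0,0,-0.12],"translation": [0,0,-4],"hand": 1}
    - {"turn": [0,0,-0.12],"translation": [0,0,-4],"hand": 1}
    - {"turn": [0,0,-0.12],"translation": [0,0,-4],"hand": 1}
    - {"turn": [0,0,-0.12],"translation": [0,0,-4],"hand": 1}
    - {"turn": [0,0,-0.12],"translation": [0,0,-4],"hand": 1}
    - {"turn": [0,0,-0.12],"translation": [0,0,-4],"hand": 1}
    - {"turn": [0,0,-0.12],"translation": [0,0,-4],"hand": 1}
  grip_force: 80

```text
time_s: 0.93
eef_pos: [196.0, -486.9, 290.1]
ee_rot: [-0.0, 0.701, 0.713, 0.0]
force: [0.0, 0.2, 0.0]
grip_width: 0.997
grip_force: 0.0
```

>>> move_arm:
  moves:
    - {"turn": [0,0,-0.11],"translation": [0,0,0],"hand": 1}
    - {"turn": [0,0,-0.11],"translation": [0,0,0],"hand": 1}
    - {"turn": [0,0,-0.11],"translation": [0,0,0],"hand": 1}
    - {"turn": [0,0,0],"translation": [12,28,0],"hand": 1}
    - {"turn": [0,0,0],"translation": [12,28,0],"hand": 1}
    - {"turn": [0,0,0],"translation": [12,28,0],"hand": 1}
    - {"turn": [0,0,0],"translation": [12,28,0],"hand": 1}
    - {"turn": [0,0,0],"translation": [12,28,0],"hand": 1}
    - {"turn": [0,0,0],"translation": [12,28,0],"hand": 1}
    - {"turn": [0,0,0],"translation": [12,28,0],"hand": 1}

```text
time_s: 1.77
eef_pos: [353.4, -340.9, 290.1]
ee_rot: [-0.0, 0.577, 0.817, 0.0]
force: [0.5, -0.0, 0.3]
grip_width: 1.001
grip_force: 0.0
```

>>> move_arm:
  moves:
    - {"turn": [0,0,0],"translation": [12,28,0],"hand": 1}
    - {"turn": [0,0,0],"translation": [12,28,0],"hand": 1}
    - {"turn": [0,0,0],"translation": [12,28,0],"hand": 1}
    - {"turn": [0,0,0],"translation": [12,28,0],"hand": 1}
    - {"turn": [0,0,0],"translation": [12,28,0],"hand": 1}
    - {"turn": [0,0,0],"translation": [12,28,0],"hand": 1}
    - {"turn": [0,0,0],"translation": [12,28,0],"hand": 1}
    - {"turn": [0,0,0],"translation": [9,24,0],"hand": 1}
    - {"turn": [0,0,0],"translation": [0,0,0],"hand": 1}
    - {"turn": [0,0,0],"translation": [0,0,0],"hand": 1}

```text
time_s: 2.6
eef_pos: [529.0, -180.0, 289.7]
ee_rot: [-0.001, 0.576, 0.818, -0.0]
force: [-1.4, -0.2, 0.5]
grip_width: 1.001
grip_force: 0.0
```

Run:
```python
from h import *
s=sense();c=capture("wrist");cv2.imwrite("pics/w1.png",c["image"])
print(s["time_s"],s["eef_pos"],s["ee_rot"]);print(c["T_tool_cam"])
h=cv2.cvtColor(c["image"],cv2.COLOR_BGR2HSV);m=cv2.inRange(h,(5,150,80),(20,255,255));print(m.sum()/255)
P=cloud(c,s)[m>0];P=P[(P[:,2]>195)&(P[:,2]<240)];t=P[P[:,2]>216];print(P.mean(0),t.mean(0),len(t));print(cv2.minAreaRect(t[:,:2].astype(np.float32)))
```

```text
2.6 [ 528.97296635 -179.98657605  289.66933325] [-5.61709152e-04  5.75663686e-01  8.17686364e-01 -1.21759097e-04]
[[ 4.40072875e-04 -9.61599930e-01 -2.74454697e-01  7.05126846e+01]
 [ 9.99999805e-01  3.01711626e-04  5.46344853e-04  9.46045050e-01]
 [-4.42558999e-04 -2.74454884e-01  9.61599876e-01 -1.23424164e+02]
 [ 0.00000000e+00  0.00000000e+00  0.00000000e+00  1.00000000e+00]]
5700.0
[ 581.07856432 -152.34523134  219.60729921] [ 581.9932706  -151.99384045  221.18543723] 4787
((585.3446044921875, -157.31155395507812), (17.96015167236328, 99.15115356445312), 19.424959182739258)
```

View pics/w1.png

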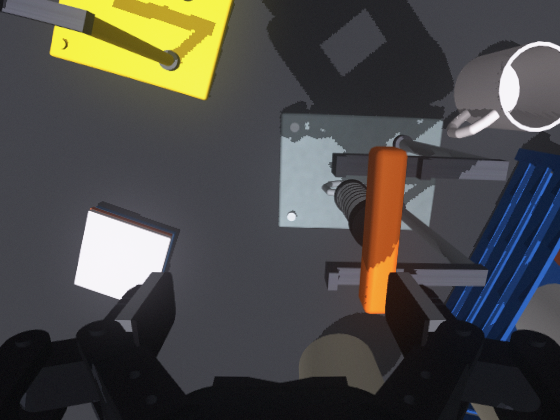

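The wrist view shows the whole handle at (383,230), clear of the fingers. It measures (585.4, -158.5) with a yaw of 0.339. The TCP has to stay about 9 mm above the handle's centre so the fingertips clear the tube collar.

>>> move_arm:
  moves:
    - {"turn": [0,0,0],"translation": [0.4,20,0],"hand": 1}
    - {"turn": [0,0,0],"translation": [0.4,20,0],"hand": 1}
    - {"turn": [0,0,0],"translation": [0.4,20.3,0],"hand": 1}
    - {"turn": [0,0,0],"translation": [0,0,0],"hand": 1}
    - {"turn": [0,0,0],"translation": [0,0,15],"hand": 1}
    - {"turn": [0,0,0],"translation": [0,0,15],"hand": 1}
    - {"turn": [0,0,0],"translation": [0,0,15],"hand": 1}
    - {"turn": [0,0,0],"translation": [0,0,15],"hand": 1}
    - {"turn": [0,0,0],"translation": [0,0,10],"hand": 1}
    - {"turn": [0,0,0],"translation": [0,0,0],"hand": 1}

```text
time_s: 3.48
eef_pos: [583.6, -160.0, 218.3]
ee_rot: [-0.002, 0.577, 0.817, -0.0]
force: [-0.5, -0.5, -1.0]
grip_width: 1.0
grip_force: 0.0
```

>>> move_arm:
  moves:
    - {"turn": [0,0,0],"translation": [0,0,0],"hand": 0.5}
    - {"turn": [0,0,0],"translation": [0,0,0],"hand": 0.4}
    - {"turn": [0,0,0],"translation": [0,0,0],"hand": 0.35}
    - {"turn": [0,0,0],"translation": [0,0,0],"hand": 0.3}
    - {"turn": [0,0,0],"translation": [0,0,0],"hand": 0.25}
    - {"turn": [0,0,0],"translation": [0,0,0],"hand": 0.2}
    - {"turn": [0,0,0],"translation": [0,0,0],"hand": 0.1}
    - {"turn": [0,0,0],"translation": [0,0,0],"hand": 0}
    - {"turn": [0,0,0],"translation": [0,0,0],"hand": 0}
    - {"turn": [0,0,0],"translation": [0,0,0],"hand": 0}

```text
time_s: 4.32
eef_pos: [585.2, -159.4, 220.9]
ee_rot: [0.001, 0.576, 0.817, 0.0]
force: [-1.0, 0.3, 4.3]
grip_width: 0.188
grip_force: 79.4
```

>>> move_arm:
  moves:
    - {"turn": [0,0,0],"translation": [0,0,-4],"hand": 0}
    - {"turn": [0,0,0],"translation": [0,0,-5],"hand": 0}
    - {"turn": [0,0,0],"translation": [0,0,-6],"hand": 0}
    - {"turn": [0,0,0],"translation": [0,0,-6],"hand": 0}
    - {"turn": [0,0,0],"translation": [0,0,-6],"hand": 0}
    - {"turn": [0,0,0],"translation": [0,0,-5],"hand": 0}
    - {"turn": [0,0,0],"translation": [0,0,0],"hand": 0}
    - {"turn": [0,0,0],"translation": [0,0,0],"hand": 0}

```text
time_s: 4.98
eef_pos: [585.1, -159.4, 252.5]
ee_rot: [0.0, 0.576, 0.817, 0.0]
force: [0.5, 0.1, -1.9]
grip_width: 0.19
grip_force: 78.7
```

Run:
```python
from h import *
s=sense();print(s["time_s"],s["eef_pos"],s["ee_rot"],s["force"])
c=capture("scene");t=capture("top")
for x,n in((c,"scene1"),(t,"top1")): cv2.imwrite(f"pics/{n}.png",x["image"]);np.savez(n+".npz",**x)
a=[cv2.resize(x,(400,300),interpolation=cv2.INTER_CUBIC) for x in (c["image"][130:235,180:320],t["image"][140:245,280:420])]
cv2.imwrite('pics/lift.png',np.hstack(a))
```

```text
4.9833 [ 585.07183646 -159.42240547  252.49626087] [1.78423225e-04 5.76462451e-01 8.17123620e-01 1.62145996e-05] [ 0.49666872  0.14355805 -1.87915839]
```

View pics/lift.png

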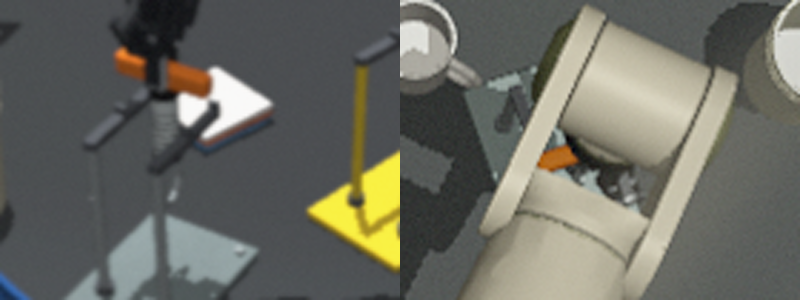

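The balance hangs in the fingers, clear of the stand, and the -1.9 N reading fits its weight. Next I draw it out along -x, turn it to the basket's yaw and carry it over.

>>> move_arm:
  moves:
    - {"turn": [0,0,0],"translation": [0,-5,0],"hand": 0}
    - {"turn": [0,0,0],"translation": [0,-10,0],"hand": 0}
    - {"turn": [0,0,0],"translation": [0,-13,0],"hand": 0}
    - {"turn": [0,0,0],"translation": [0,-13,0],"hand": 0}
    - {"turn": [0,0,0],"translation": [0,-13,0],"hand": 0}
    - {"turn": [0,0,0],"translation": [0,-13,0],"hand": 0}
    - {"turn": [0,0,0],"translation": [0,-13,0],"hand": 0}
    - {"turn": [0,0,0],"translation": [0,-13,0],"hand": 0}
    - {"turn": [0,0,0],"translation": [0,-11,0],"hand": 0}
    - {"turn": [0,0,0],"translation": [0,-6,0],"hand": 0}

```text
time_s: 5.92
eef_pos: [480.2, -196.6, 252.2]
ee_rot: [-0.0, 0.577, 0.817, -0.0]
force: [1.0, -0.5, -1.9]
grip_width: 0.193
grip_force: 78.7
```

>>> move_arm:
  moves:
    - {"turn": [0,0,0.0674],"translation": [0,0,-2],"hand": 0}
    - {"turn": [0,0,0.0674],"translation": [0,0,-2],"hand": 0}
    - {"turn": [0,0,0.0674],"translation": [0,0,-2],"hand": 0}
    - {"turn": [0,0,0.0674],"translation": [0,0,-2],"hand": 0}
    - {"turn": [0,0,0.0674],"translation": [0,0,-2],"hand": 0}
    - {"turn": [0,0,0.0674],"translation": [0,0,-2],"hand": 0}
    - {"turn": [0,0,0.0674],"translation": [0,0,-2],"hand": 0}
    - {"turn": [0,0,0.0674],"translation": [0,0,-2],"hand": 0}
    - {"turn": [0,0,0.0674],"translation": [0,0,-2],"hand": 0}
    - {"turn": [0,0,0.0674],"translation": [0,0,-2],"hand": 0}

```text
time_s: 6.75
eef_pos: [481.3, -196.2, 272.2]
ee_rot: [-0.0, 0.815, 0.579, -0.0]
force: [1.0, -0.3, -1.1]
grip_width: 0.19
grip_force: 78.7
```

>>> move_arm:
  moves:
    - {"turn": [0,0,0],"translation": [10,-3,0],"hand": 0}
    - {"turn": [0,0,0],"translation": [19,-6,0],"hand": 0}
    - {"turn": [0,0,0],"translation": [20,-7,0],"hand": 0}
    - {"turn": [0,0,0],"translation": [20,-7,0],"hand": 0}
    - {"turn": [0,0,0],"translation": [20,-7,0],"hand": 0}
    - {"turn": [0,0,0],"translation": [20,-7,0],"hand": 0}
    - {"turn": [0,0,0],"translation": [20,-7,0],"hand": 0}
    - {"turn": [0,0,0],"translation": [20,-7,0],"hand": 0}
    - {"turn": [0,0,0],"translation": [20,-7,0],"hand": 0}
    - {"turn": [0,0,0],"translation": [20,-7,0],"hand": 0}

```text
time_s: 7.58
eef_pos: [481.1, 5.3, 272.2]
ee_rot: [-0.0, 0.813, 0.582, 0.0]
force: [0.6, -0.4, -1.8]
grip_width: 0.187
grip_force: 78.7
```

>>> move_arm:
  moves:
    - {"turn": [0,0,0],"translation": [20,-6,0],"hand": 0}
    - {"turn": [0,0,0],"translation": [20,-6,0],"hand": 0}
    - {"turn": [0,0,0],"translation": [20,-6,0],"hand": 0}
    - {"turn": [0,0,0],"translation": [20,-6,0],"hand": 0}
    - {"turn": [0,0,0],"translation": [20,-6,0],"hand": 0}
    - {"turn": [0,0,0],"translation": [20,-6,0],"hand": 0}
    - {"turn": [0,0,0],"translation": [20,-6,0],"hand": 0}
    - {"turn": [0,0,0],"translation": [14,-4,0],"hand": 0}
    - {"turn": [0,0,0],"translation": [7,-2,0],"hand": 0}
    - {"turn": [0,0,0],"translation": [0,0,0],"hand": 0}

```text
time_s: 8.42
eef_pos: [488.2, 172.8, 272.1]
ee_rot: [-0.0, 0.813, 0.582, -0.0]
force: [0.3, -0.3, -2.3]
grip_width: 0.191
grip_force: 78.7
```

Run:
```python
from h import *
s=sense();print(s["time_s"],s["eef_pos"],s["ee_rot"],s["force"],s["grip_force"])
x=capture("wrist");cv2.imwrite("pics/w2.png",x["image"]);np.savez("w2.npz",**x,pos=s["eef_pos"],rot=s["ee_rot"])
s=capture("scene");cv2.imwrite("pics/s2.png",s["image"]);np.savez("scene2.npz",**s)
a=cv2.resize(s["image"][165:300,260:400],(400,386),interpolation=cv2.INTER_CUBIC)
b=cv2.resize(x["image"],(400,300));b=cv2.copyMakeBorder(b,0,86,0,0,0)
cv2.imwrite("pics/v2.png",np.hstack([a,b]))
```

```text
8.4167 [488.15812333 172.79634247 272.06871142] [-1.94044709e-04  8.13251754e-01  5.81911966e-01 -1.04551807e-04] [ 0.29017427 -0.27807284 -2.2812437 ] 78.70104789733887
```

View pics/v2.png

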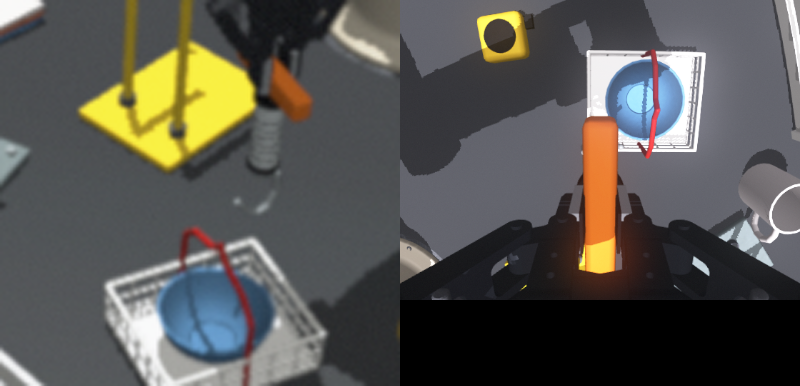

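The left half (scene crop) shows the balance upright, with its hook at about (252,205) and the bail kink at (190,235). The right half (wrist) shows the whole bail, its kink at about (657,107), and the handle hiding the hook.

```bash
cat > k.py <<'E'
from h import *
def ld(n):
    d=dict(np.load(n));
    for k in("cx","cy","k1","vertical_fov"): d[k]=float(d[k])
    return d
def red(c,box):
    h=cv2.cvtColor(c["image"],cv2.COLOR_BGR2HSV);m=cv2.inRange(h,(0,130,60),(6,255,255))|cv2.inRange(h,(172,130,60),(180,255,255))
    z=np.zeros_like(m);u0,v0,u1,v1=box;z[v0:v1,u0:u1]=m[v0:v1,u0:u1];return z
def proj(c,X,s=None):
    f,Rw,o=cam(c,s);p=(np.asarray(X)-o)@Rw;q=p[:2]/p[2];return q*(1+c["k1"]*(q@q))*f+[c["cx"],c["cy"]]
if __name__=="__main__":
    w=ld("w2.npz");s=dict(eef_pos=w["pos"],ee_rot=w["rot"]);t=ld("top0.npz");sc=ld("scene0.npz")
    V={"w":(w,s,(330,60,380,230)),"t":(t,None,(180,195,245,230)),"s":(sc,None,(310,235,365,310))}
    for n,(c,ss,b) in V.items():
        m=red(c,b);P=cloud(c,ss)[m>0];P=P[(P[:,2]>40)&(P[:,2]<135)]
        # bail vertical plane fit in xy
        ctr=P[:,:2].mean(0);d=np.linalg.svd(P[:,:2]-ctr,full_matrices=False)[2][0];d*=np.sign(d[1])
        y=(P[:,:2]-ctr)@d
        k=P[P[:,2]>118];print(n,len(P),"yaw",np.arctan2(d[1],d[0])-np.pi/2,"kink",k.mean(0),len(k),"mid",ctr+d*(y.max()+y.min())/2,np.ptp(y))
        # ray line on plane at z=125 : intersect of pixels near kink
        uv=np.argwhere(m)[:,::-1];Q=onplane(c,uv,125,ss);near=np.linalg.norm(Q[:,:2]-k.mean(0)[:2],axis=1)<6;print("   kink at z125",Q[near].mean(0)[:2],near.sum(),uv[near].mean(0))
    R=[]
    c2=ld("scene2.npz")
    for z in(-161,): print("pred seat px scene",proj(c2,w["pos"]+[0,0,z]))
E
python3 k.py
python3 - <<'E'
import cv2
i=cv2.imread('pics/s2.png');w=cv2.imread('pics/w2.png')
import numpy as np
a=cv2.resize(i[210:260,320:370],(400,400),interpolation=cv2.INTER_CUBIC);b=cv2.resize(w[60:230,290:460],(400,400),interpolation=cv2.INTER_CUBIC)
cv2.imwrite('pics/v3.png',np.hstack([a,b]))
E
```

```text
w 1030 yaw -0.33862438279287277 kink [557.72525836 192.61091934 123.61540343] 148 mid [557.68532082 192.46832488] 128.84649283031706
   kink at z125 [557.67082777 192.25512003] 103 [359.21359223 153.82524272]
t 77 yaw -0.33266090011511396 kink [556.26942202 191.43329917 125.12720863] 10 mid [554.9096561  187.02575315] 127.23981779982395
   kink at z125 [556.83074253 191.97782257] 6 [210.5 209. ]
s 105 yaw -0.3318790253188324 kink [560.35027768 193.95414832 122.92004001] 13 mid [558.87608484 192.50668054] 128.8532561885428
   kink at z125 [560.74401859 193.5054943 ] 6 [336.66666667 251.83333333]
pred seat px scene [349.70288635 238.29078705]
```

View pics/v3.png

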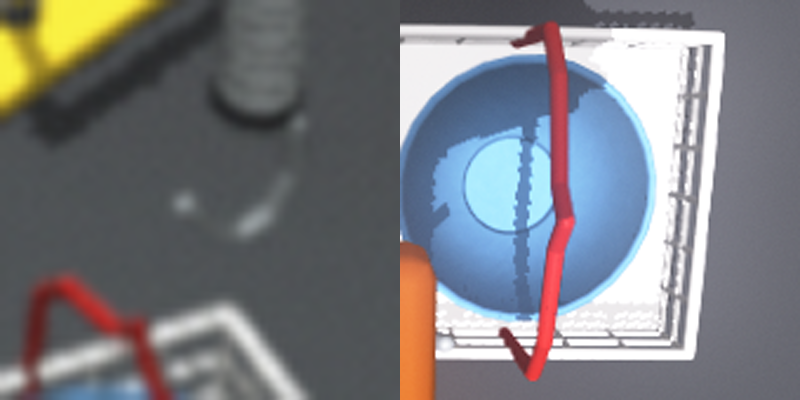

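Measured from the wrist, the kink is at (557.7, 192.3, 125). The hook pixels agree with the predicted seat to about 2 mm. From here I move 41 mm in tool x, 25 mm down, then 59 mm forward.

>>> move_arm:
  moves:
    - {"turn": [0,0,0],"translation": [8,0,0],"hand": 0}
    - {"turn": [0,0,0],"translation": [13,0,0],"hand": 0}
    - {"turn": [0,0,-0.0],"translation": [13,0,0],"hand": 0}
    - {"turn": [0,0,0.007],"translation": [7,0,0],"hand": 0}
    - {"turn": [0,0,0],"translation": [0,0,7],"hand": 0}
    - {"turn": [0,0,0],"translation": [0,0,10],"hand": 0}
    - {"turn": [0,0,0],"translation": [0,0,8],"hand": 0}
    - {"turn": [0,0,0],"translation": [0,6,0],"hand": 0}
    - {"turn": [0,0,0],"translation": [0,6,0],"hand": 0}
    - {"turn": [0,0,0],"translation": [0,0,0],"hand": 0}

```text
time_s: 9.35
eef_pos: [514.5, 205.4, 247.4]
ee_rot: [0.0, 0.817, 0.577, 0.0]
force: [-0.5, 0.2, -1.0]
grip_width: 0.188
grip_force: 78.7
```

Run:
```python
from k import *
s=sense();print(s["time_s"],s["eef_pos"],s["ee_rot"],s["force"])
x=capture("wrist");c=capture("scene")
for b in [(0,0,560,420)]:
    m=red(x,b);P=cloud(x,s);sel=(m>0)&(P[...,2]>117)&(P[...,2]<132);k=P[sel];print("kink wrist",k.mean(0),len(k))
print("seat",proj(c,s["eef_pos"]+np.array([0,0,-161])),"kink",proj(c,[557.7,192.3,125]))
a=cv2.resize(c["image"][200:290,290:380],(400,400),interpolation=cv2.INTER_CUBIC)
b=cv2.resize(x["image"],(400,300));b=cv2.copyMakeBorder(b,0,100,0,0,0)
cv2.imwrite("pics/v4.png",np.hstack([a,b]))
```

```text
9.35 [514.51822326 205.39081833 247.41486946] [2.79898446e-04 8.16580187e-01 5.77231867e-01 3.01460823e-04] [-0.53031897  0.23076684 -0.96047833]
kink wrist [558.27803201 193.90989576 122.94804161] 193
seat [351.34836259 256.6276211 ] kink [337.15544792 250.99790762]
```

View pics/v4.png

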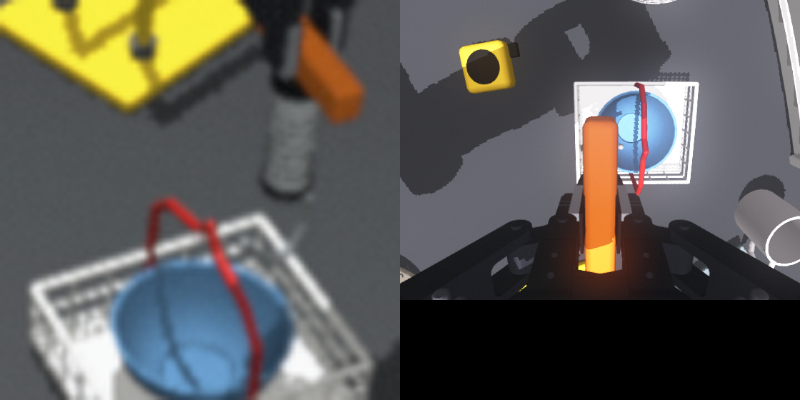

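In the scene crop the kink shows as the small bump at (208,228), where I predicted it. The hook is behind it at about (280,250). In the wrist view the bail's kink is at (645,135). That leaves 2.5 mm sideways and 45 mm forward.

>>> move_arm:
  moves:
    - {"turn": [0,0,0],"translation": [2.5,0,0],"hand": 0}
    - {"turn": [0,0,0],"translation": [0,5,0],"hand": 0}
    - {"turn": [0,0,0],"translation": [0,5,0],"hand": 0}
    - {"turn": [0,0,0],"translation": [0,5,0],"hand": 0}
    - {"turn": [0,0,0],"translation": [0,5,0],"hand": 0}
    - {"turn": [0,0,0],"translation": [0,5,0],"hand": 0}
    - {"turn": [0,0,0],"translation": [0,5,0],"hand": 0}
    - {"turn": [0,0,0],"translation": [0,5,0],"hand": 0}
    - {"turn": [0,0,0],"translation": [0,5,0],"hand": 0}
    - {"turn": [0,0,0],"translation": [0,0,0],"hand": 0}

```text
time_s: 10.28
eef_pos: [552.7, 194.8, 247.1]
ee_rot: [0.0, 0.816, 0.577, 0.0]
force: [0.1, 0.3, -1.6]
grip_width: 0.189
grip_force: 78.7
```

Run:
```python
from k import *
s=sense();print(s["time_s"],s["eef_pos"],s["ee_rot"],s["force"])
x=capture("wrist");c=capture("scene")
m=red(x,(0,0,560,420));P=cloud(x,s);sel=(m>0)&(P[...,2]>117)&(P[...,2]<132);k=P[sel];print("kink wrist",k.mean(0) if len(k) else 0,len(k))
m=red(c,(310,235,365,310));P=cloud(c)[m>0];P=P[P[:,2]>118];print("kink scene",P.mean(0),"before: 560.4 194.0 122.9")
a=cv2.resize(c["image"][200:290,290:380],(400,400),interpolation=cv2.INTER_CUBIC)
b=cv2.resize(x["image"][60:340,150:430],(400,400),interpolation=cv2.INTER_CUBIC)
cv2.imwrite("pics/v5.png",np.hstack([a,b]))
```

```text
10.2833 [552.67906931 194.81605955 247.1180891 ] [8.44529853e-05 8.16410360e-01 5.77472178e-01 2.65859906e-05] [ 0.11426775  0.2798004  -1.64316505]
kink wrist 0 0
kink scene [560.23547228 193.96031505 123.28123876] before: 560.4 194.0 122.9
```

View pics/v5.png

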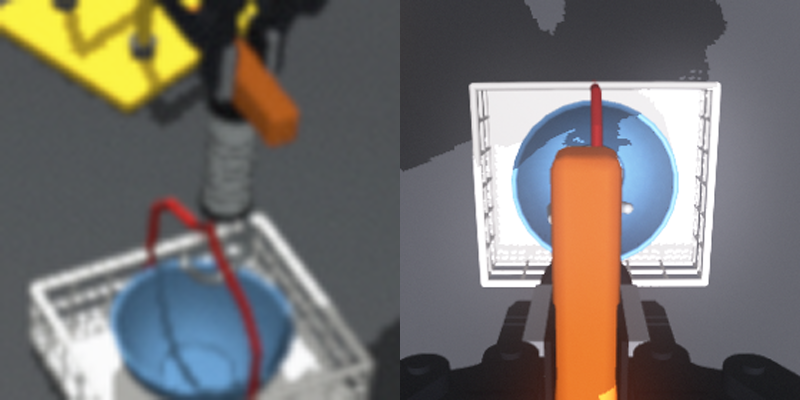

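The hook is under the bail: its tip shows beyond it at (628,208), and the basket hasn't moved. I'll centre it and start raising.

>>> move_arm:
  moves:
    - {"turn": [0,0,0],"translation": [-0.5,4.5,0],"hand": 0}
    - {"turn": [0,0,0],"translation": [0,0,-3],"hand": 0}
    - {"turn": [0,0,0],"translation": [0,0,-4],"hand": 0}
    - {"turn": [0,0,0],"translation": [0,0,-4],"hand": 0}
    - {"turn": [0,0,0],"translation": [0,0,-4],"hand": 0}
    - {"turn": [0,0,0],"translation": [0,0,-4],"hand": 0}
    - {"turn": [0,0,0],"translation": [0,0,-4],"hand": 0}
    - {"turn": [0,0,0],"translation": [0,0,-4],"hand": 0}
    - {"turn": [0,0,0],"translation": [0,0,-3],"hand": 0}
    - {"turn": [0,0,0],"translation": [0,0,0],"hand": 0}

```text
time_s: 11.22
eef_pos: [556.1, 193.2, 278.0]
ee_rot: [0.0, 0.816, 0.578, 0.0]
force: [0.3, -0.2, -1.5]
grip_width: 0.19
grip_force: 78.6
```

>>> move_arm:
  moves:
    - {"turn": [0,0,0],"translation": [0,0,-1],"hand": 0}
    - {"turn": [0,0,0],"translation": [0,0,-1.5],"hand": 0}
    - {"turn": [0,0,0],"translation": [0,0,-1.5],"hand": 0}
    - {"turn": [0,0,0],"translation": [0,0,-1.5],"hand": 0}
    - {"turn": [0,0,0],"translation": [0,0,-1.5],"hand": 0}
    - {"turn": [0,0,0],"translation": [0,0,-1.5],"hand": 0}
    - {"turn": [0,0,0],"translation": [0,0,-1.5],"hand": 0}
    - {"turn": [0,0,0],"translation": [0,0,-1],"hand": 0}
    - {"turn": [0,0,0],"translation": [0,0,0],"hand": 0}
    - {"turn": [0,0,0],"translation": [0,0,0],"hand": 0}

```text
time_s: 12.05
eef_pos: [555.9, 193.2, 288.2]
ee_rot: [0.0, 0.816, 0.578, -0.0]
force: [0.6, -1.1, -4.5]
grip_width: 0.189
grip_force: 78.4
```

>>> move_arm:
  moves:
    - {"turn": [0,0,0],"translation": [0,0,-1],"hand": 0}
    - {"turn": [0,0,0],"translation": [0,0,-1.5],"hand": 0}
    - {"turn": [0,0,0],"translation": [0,0,-1.5],"hand": 0}
    - {"turn": [0,0,0],"translation": [0,0,-1.5],"hand": 0}
    - {"turn": [0,0,0],"translation": [0,0,-1.5],"hand": 0}
    - {"turn": [0,0,0],"translation": [0,0,-1.5],"hand": 0}
    - {"turn": [0,0,0],"translation": [0,0,-1.5],"hand": 0}
    - {"turn": [0,0,0],"translation": [0,0,-1],"hand": 0}
    - {"turn": [0,0,0],"translation": [0,0,0],"hand": 0}
    - {"turn": [0,0,0],"translation": [0,0,0],"hand": 0}

```text
time_s: 12.88
eef_pos: [556.0, 193.3, 299.3]
ee_rot: [-0.0, 0.816, 0.578, -0.0]
force: [-0.2, -0.6, -5.5]
grip_width: 0.193
grip_force: 78.2
```

Run:
```python
from k import *
s=sense();print(s["time_s"],s["eef_pos"],s["ee_rot"],s["force"],s["wrist_torque"])
x=capture("wrist");c=capture("scene")
m=red(c,(310,220,365,310));P=cloud(c)[m>0];print("scene kink z",np.percentile(P[:,2],[95,99]),P[P[:,2]>118].mean(0))
a=cv2.resize(c["image"][200:290,290:380],(400,400),interpolation=cv2.INTER_CUBIC)
b=cv2.resize(x["image"][60:340,150:430],(400,400),interpolation=cv2.INTER_CUBIC)
cv2.imwrite("pics/v6.png",np.hstack([a,b]))
```

```text
12.8833 [555.95056889 193.33997915 299.26354826] [-5.80139657e-05  8.16238608e-01  5.77714922e-01 -5.37580869e-06] [-0.21251191 -0.56533602 -5.47756861] [-0.2614986  -0.09842729 -0.00701261]
scene kink z [124.82050037 127.34248482] [560.02397505 194.74557178 123.83198676]
```

View pics/v6.png

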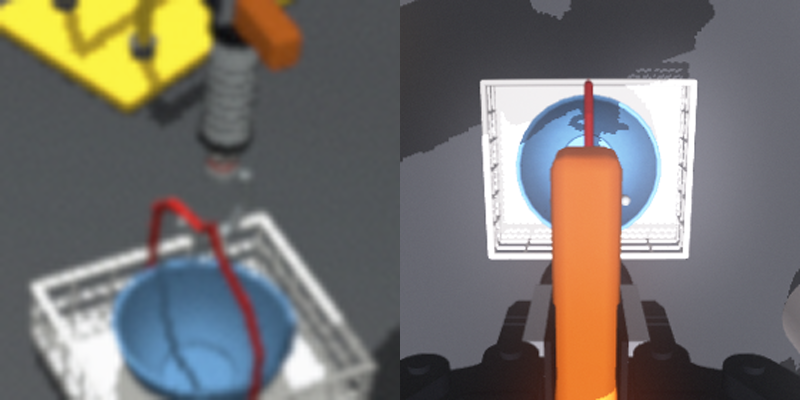

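The red mark on the rod shows at (222,165), so the slide is drawn out. The load is about 3.9 N, the basket stands level and the tip sticks out past the bail at (626,200). Raising on slowly.

>>> move_arm:
  moves:
    - {"turn": [0,0,0],"translation": [0,0,-1],"hand": 0}
    - {"turn": [0,0,0],"translation": [0,0,-1],"hand": 0}
    - {"turn": [0,0,0],"translation": [0,0,-1],"hand": 0}
    - {"turn": [0,0,0],"translation": [0,0,-1],"hand": 0}
    - {"turn": [0,0,0],"translation": [0,0,-1],"hand": 0}
    - {"turn": [0,0,0],"translation": [0,0,-1],"hand": 0}
    - {"turn": [0,0,0],"translation": [0,0,-1],"hand": 0}
    - {"turn": [0,0,0],"translation": [0,0,-1],"hand": 0}
    - {"turn": [0,0,0],"translation": [0,0,-1],"hand": 0}
    - {"turn": [0,0,0],"translation": [0,0,-1],"hand": 0}

```text
time_s: 13.82
eef_pos: [555.9, 193.3, 309.3]
ee_rot: [-0.0, 0.816, 0.578, -0.0]
force: [0.0, -1.7, -7.4]
grip_width: 0.193
grip_force: 78.2
```

>>> move_arm:
  moves:
    - {"turn": [0,0,0],"translation": [0,0,-1],"hand": 0}
    - {"turn": [0,0,0],"translation": [0,0,-1],"hand": 0}
    - {"turn": [0,0,0],"translation": [0,0,-1],"hand": 0}
    - {"turn": [0,0,0],"translation": [0,0,-1],"hand": 0}
    - {"turn": [0,0,0],"translation": [0,0,-1],"hand": 0}
    - {"turn": [0,0,0],"translation": [0,0,-1],"hand": 0}
    - {"turn": [0,0,0],"translation": [0,0,-1],"hand": 0}
    - {"turn": [0,0,0],"translation": [0,0,-1],"hand": 0}
    - {"turn": [0,0,0],"translation": [0,0,-1],"hand": 0}
    - {"turn": [0,0,0],"translation": [0,0,-1],"hand": 0}

```text
time_s: 14.65
eef_pos: [556.0, 193.3, 319.4]
ee_rot: [-0.0, 0.816, 0.578, -0.0]
force: [-0.2, -0.3, -7.3]
grip_width: 0.185
grip_force: 78.2
```

```bash
cat > chk.py <<'E'
from k import *
import sys
s=sense();print(s["time_s"],s["eef_pos"],s["ee_rot"],s["force"],s["wrist_torque"])
c=capture("scene")
m=red(c,(290,180,375,310));P=cloud(c)[m>0];P=P[(abs(P[:,0]-557)<60)&(abs(P[:,1]-192)<90)];print("bail z",np.percentile(P[:,2],[2,50,95,99]),P[P[:,2]>np.percentile(P[:,2],92)].mean(0))
cv2.imwrite("pics/"+sys.argv[1],cv2.resize(c["image"][160:310,260:410],(600,600),interpolation=cv2.INTER_CUBIC))
E
python3 chk.py v7.png
```

```text
14.65 [555.95710195 193.28878196 319.40455739] [-4.69874956e-06  8.16251158e-01  5.77697193e-01 -8.75523481e-06] [-0.23522245 -0.25087527 -7.29432671] [ 0.00839629  0.02918245 -0.02241542]
bail z [ 73.73508366 118.7026156  136.30027937 141.02596865] [560.20063165 194.16319052 138.12934663]
```

The basket is off the table by about 11 mm, with roughly 5.7 N on the hook. I'll raise it another 32 mm and let it settle.

>>> move_arm:
  moves:
    - {"turn": [0,0,0],"translation": [0,0,-1.5],"hand": 0}
    - {"turn": [0,0,0],"translation": [0,0,-2],"hand": 0}
    - {"turn": [0,0,0],"translation": [0,0,-2],"hand": 0}
    - {"turn": [0,0,0],"translation": [0,0,-2],"hand": 0}
    - {"turn": [0,0,0],"translation": [0,0,-2],"hand": 0}
    - {"turn": [0,0,0],"translation": [0,0,-2],"hand": 0}
    - {"turn": [0,0,0],"translation": [0,0,-2],"hand": 0}
    - {"turn": [0,0,0],"translation": [0,0,-2],"hand": 0}
    - {"turn": [0,0,0],"translation": [0,0,-2],"hand": 0}
    - {"turn": [0,0,0],"translation": [0,0,-2],"hand": 0}

```text
time_s: 15.53
eef_pos: [556.0, 193.3, 339.0]
ee_rot: [0.0, 0.816, 0.578, 0.0]
force: [-0.9, -0.8, -6.9]
grip_width: 0.188
grip_force: 78.2
```

>>> move_arm:
  moves:
    - {"turn": [0,0,0],"translation": [0,0,-2],"hand": 0}
    - {"turn": [0,0,0],"translation": [0,0,-2],"hand": 0}
    - {"turn": [0,0,0],"translation": [0,0,-2],"hand": 0}
    - {"turn": [0,0,0],"translation": [0,0,-2],"hand": 0}
    - {"turn": [0,0,0],"translation": [0,0,-2],"hand": 0}
    - {"turn": [0,0,0],"translation": [0,0,-1.5],"hand": 0}
    - {"turn": [0,0,0],"translation": [0,0,-1],"hand": 0}
    - {"turn": [0,0,0],"translation": [0,0,-0.5],"hand": 0}
    - {"turn": [0,0,0],"translation": [0,0,0],"hand": 0}
    - {"turn": [0,0,0],"translation": [0,0,0],"hand": 0}

```text
time_s: 16.37
eef_pos: [555.9, 193.3, 351.7]
ee_rot: [-0.0, 0.816, 0.578, -0.0]
force: [-0.1, 0.5, -6.9]
grip_width: 0.188
grip_force: 78.2
```

>>> move_arm:
  moves:
    - {"turn": [0,0,0],"translation": [0,0,0],"hand": 0}
    - {"turn": [0,0,0],"translation": [0,0,0],"hand": 0}
    - {"turn": [0,0,0],"translation": [0,0,0],"hand": 0}
    - {"turn": [0,0,0],"translation": [0,0,0],"hand": 0}
    - {"turn": [0,0,0],"translation": [0,0,0],"hand": 0}
    - {"turn": [0,0,0],"translation": [0,0,0],"hand": 0}
    - {"turn": [0,0,0],"translation": [0,0,0],"hand": 0}
    - {"turn": [0,0,0],"translation": [0,0,0],"hand": 0}
    - {"turn": [0,0,0],"translation": [0,0,0],"hand": 0}
    - {"turn": [0,0,0],"translation": [0,0,0],"hand": 0}

```text
time_s: 17.2
eef_pos: [556.0, 193.3, 351.8]
ee_rot: [-0.0, 0.816, 0.578, 0.0]
force: [-0.6, -0.0, -7.2]
grip_width: 0.19
grip_force: 78.2
```

```bash
python3 chk.py v8.png
```

```text
17.2 [555.97508655 193.28460232 351.79961942] [-1.32159697e-06  8.16266317e-01  5.77675774e-01  1.69114546e-05] [-0.64931055 -0.03276516 -7.23499392] [0.01984636 0.04020601 0.03298626]
bail z [100.90489495 150.69292681 169.55938721 171.64285286] [560.6353684  195.45018585 170.80938207]
```

View pics/v8.png

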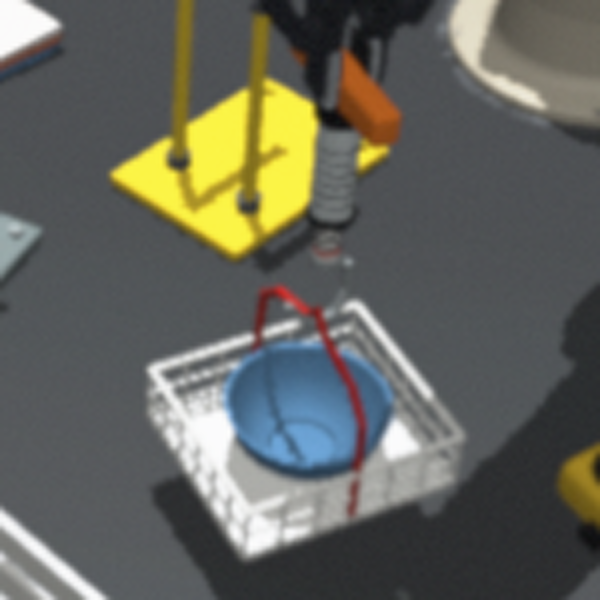

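The basket hangs level in the air with its shadow clear beneath it, about 43 mm up, and the bowl is inside. I'll let it settle for a couple more seconds, check it's still, then hand in.

>>> move_arm:
  moves:
    - {"turn": [0,0,0],"translation": [0,0,0],"hand": 0}
    - {"turn": [0,0,0],"translation": [0,0,0],"hand": 0}
    - {"turn": [0,0,0],"translation": [0,0,0],"hand": 0}
    - {"turn": [0,0,0],"translation": [0,0,0],"hand": 0}
    - {"turn": [0,0,0],"translation": [0,0,0],"hand": 0}
    - {"turn": [0,0,0],"translation": [0,0,0],"hand": 0}
    - {"turn": [0,0,0],"translation": [0,0,0],"hand": 0}
    - {"turn": [0,0,0],"translation": [0,0,0],"hand": 0}
    - {"turn": [0,0,0],"translation": [0,0,0],"hand": 0}
    - {"turn": [0,0,0],"translation": [0,0,0],"hand": 0}

```text
time_s: 18.08
eef_pos: [556.0, 193.3, 351.8]
ee_rot: [0.0, 0.816, 0.578, 0.0]
force: [-0.1, 0.3, -6.5]
grip_width: 0.188
grip_force: 78.2
```

>>> move_arm:
  moves:
    - {"turn": [0,0,0],"translation": [0,0,0],"hand": 0}
    - {"turn": [0,0,0],"translation": [0,0,0],"hand": 0}
    - {"turn": [0,0,0],"translation": [0,0,0],"hand": 0}
    - {"turn": [0,0,0],"translation": [0,0,0],"hand": 0}
    - {"turn": [0,0,0],"translation": [0,0,0],"hand": 0}
    - {"turn": [0,0,0],"translation": [0,0,0],"hand": 0}
    - {"turn": [0,0,0],"translation": [0,0,0],"hand": 0}
    - {"turn": [0,0,0],"translation": [0,0,0],"hand": 0}
    - {"turn": [0,0,0],"translation": [0,0,0],"hand": 0}
    - {"turn": [0,0,0],"translation": [0,0,0],"hand": 0}

```text
time_s: 18.92
eef_pos: [556.0, 193.3, 351.8]
ee_rot: [-0.0, 0.816, 0.578, 0.0]
force: [0.6, 0.1, -7.7]
grip_width: 0.188
grip_force: 78.2
```

Run:
```python
from k import *
F=[]
for i in range(12):
    c=capture("scene");h=cv2.cvtColor(c["image"],cv2.COLOR_BGR2HSV)
    m=red(c,(290,180,375,310));b=cv2.inRange(h,(95,100,60),(115,255,255));b[:, :300]=0;b[:,380:]=0;b[:230]=0;b[300:]=0
    F.append([*np.argwhere(m)[:,::-1].mean(0),*np.argwhere(b)[:,::-1].mean(0)])
print(np.round(F,2));print(sense()["force"],sense()["time_s"])
```

```text
[[339.09 247.34 335.01 261.69]
 [338.94 247.07 335.   261.74]
 [338.49 246.1  335.02 261.73]
 [338.98 246.96 335.   261.71]
 [338.85 246.84 335.04 261.73]
 [338.83 246.89 335.02 261.68]
 [338.96 247.01 335.03 261.69]
 [338.85 246.85 335.01 261.75]
 [338.98 246.94 335.08 261.72]
 [339.02 247.05 334.99 261.72]
 [338.88 246.69 335.02 261.73]
 [338.88 246.69 335.01 261.71]]
[ 0.23602371 -0.16857549 -7.53302526] 19.5167
```

Everything is still, so I'm handing in.

```bash
python3 -c "
from h import *
print(finish_job())"
```

```text
the job is handed in; nothing more can be done
None
```

I handed the job in at about 19.5 s. The balance was upright in the gripper and the basket with the bowl hung level and still from its hook, about 43 mm above the table. The load was roughly 5.7 N, or about 0.58 kg for basket and bowl together; the judge's result was not shown.

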